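# Put the screwdriver away in the tool case's hidden drawer

## Task

Press the red push catch on top of the blue tool case so that the hidden drawer springs out of its front, lay the pale-yellow-handled screwdriver that lies at the table edge in front of the heap of small caps flat in that drawer (do not drop it in from a height), and push the drawer shut until the catch holds it. Leave the tin and the tape measure standing on the case, and the other tools on the table, where they are.

Things in the scene. Friction and masses are not known exactly. Their poses are not given: they have to be found in the camera images.
- case: Blue steel tool case with a black mat on its deck, fixed to the table. Origin: under the middle of its shell, at table height. Shell 125 mm deep (x), 250 mm wide (y), deck 60 mm above the table. +x points from its front (drawer side) to its back, +y to its left end. The tin and the tape measure stand on the deck, 25 mm or more behind the shell's front edge.
- catch_top (a point): Centre of the top of the red round push catch, a button 26 mm across standing 16 mm above the deck near the case's right end. It goes straight down against a spring (1.5 N at first, 3.5 N at its 9 mm stop) and comes up again by itself; from about 7 mm down it lets the drawer go. At least 25 mm is free beside it.
- catch (a joint): How far the catch is pressed: 0 up, 0.009 fully down (m). Shutting the drawer pushes it down some 7 mm for a moment by itself; it snaps back to 0 when the drawer is held.
- drawer_front (a point): Centre of the outer face of the plain blue fascia that is the hidden drawer's front; 40 mm above the table; moves with the drawer. Fascia 250 mm wide (y), 12 mm thick, reaching from 8 to 58 mm above the table, no handle. Its +x points into the case (the way to push it shut), +y along the fascia to the left, z up. When shut it is 16 mm ahead of the shell's front.
- drawer_in (a point): Centre of the grey floor of the drawer's tray, 14 mm above the table; moves with the drawer, hidden under the deck while shut. Tray open above, inside 95 mm (x) by 200 mm (y), walls 3 mm thick, 32 mm high over this floor (the deck clears the floor by 38 mm). Fully out, all but the last 5 mm of the inside is clear of the deck. Axes as drawer_front.
- drawer (a joint): How far the drawer is out: 0 shut and held, 0.090 fully out (m); can be pushed in to -0.004. A damped spring pushes it out (4 N shut, 2 N out); once released it comes fully out in about 0.7 s. To shut it push the fascia to its stop past 0 (7 to 10 N near the end) and let go: it settles at 0 if held, else it comes out again.
- driver_mid (a point): Screwdriver to put away: clear pale yellow handle, dark shaft, 170 mm long, lying on the table. Point: middle of its length, 14 mm above its underside. Its +y runs along it to the handle end: handle 28 mm thick from y = +8 to +85 mm, 6 mm shaft from +8 to -85 mm; z up. 0.1 kg. It may lie either way round in the drawer. Heap of caps beyond it: solid past x = 0.51.
- tin_mid (a point): Bystander: open grey tin, 60 mm across, 45 mm high, standing on the case's deck; the point is its centre.
- tape_mid (a point): Bystander: yellow tape measure, 66 x 76 x 34 mm, standing on the case's deck; the point is its centre.
- pliers_mid (a point): Bystander: red-handled pliers, 56 x 170 x 14 mm, lying on the table; the point is its centre, +y towards the handles.
- amber_mid (a point): Bystander: screwdriver with an orange handle, 200 mm long along its y, 30 mm thick, lying on the table; the point is its centre. Not the one to put away.

How it is judged (in metres and radians):
On the way, in this order (a step that is already met when the one before it is completed fails the run):
1. the catch is pressed and the drawer has sprung out (value of joint drawer above 0.08 m), for 0.2 s.
2. the screwdriver lies flat in the open drawer, let go (value of joint drawer above 0.07 m and x of driver_mid in the frame of drawer_in between -0.045 and 0.045 m and y of driver_mid in the frame of drawer_in between -0.025 and 0.025 m and z of driver_mid in the frame of drawer_in below 0.026 m and contact force between the fingers and driver below 0.1 N), for 0.2 s.
At the end, for the whole second after the job is handed in: The drawer is shut and held by the catch (within 3 mm of its shut position, catch up within 2 mm), with the screwdriver at rest inside it, lying flat (within 12 degrees) on the tray floor, its middle within 45 mm of the tray's centre across the drawer's depth and 25 mm along its width (value of joint drawer between -0.003 and 0.003 m and value of joint catch below 0.002 m and x of driver_mid in the frame of drawer_in between -0.045 and 0.045 m and y of driver_mid in the frame of drawer_in between -0.025 and 0.025 m and z of driver_mid in the frame of drawer_in between 0.001 and 0.026 m and angle between driver_mid's own y axis and vertical between 1.35 and 1.8 rad and linear speed of driver below 0.03 m/s); the robot touches nothing.
It fails at once if the screwdriver is let go with its middle more than 90 mm above the table (height (world z) of driver_mid above 0.09 m and contact force between the fingers and driver below 0.1 N).
It fails at once if the tin, the tape measure, the pliers or the orange screwdriver is moved more than 30 mm (distance of any of tin_mid, tape_mid, pliers_mid, amber_mid from where it was at the start of the episode above 0.03 m).
It also fails if it takes over 67 s, if anything falls off the work surface, if the arm or the gripper's body presses on something with over 40 N, if the wrist force passes 120 N, or if a joint passes its speed limit or range.

## Robot

A 6-joint arm with a two-finger parallel gripper is mounted at the origin on a cart in front of the work surface, level with it; the furniture and walls round the work are solid. World frame = base frame: x ahead of the robot, y to its left, z up, the work surface at z = 0. Lengths are in mm, angles in rad, forces in N, time in s.
With the tool pointing down it reaches from about 375 to 900 mm from the base axis. Payload 3.1 kg.
Tool frame: the origin (TCP) lies on the centre line of the jaws, within the pads' length; the fingertips stand 19 mm ahead of it and the grasp point (between the pads) is the TCP; z points along the fingers, y is the direction in which the jaws open and shut (so a half turn about z gives the same grasp; the last joint's range is limited). The gripper opens to 85 mm and grips with 20 to 120 N. Pads are 22 mm wide; open, the fingers measure 114 mm over their backs; the gripper's body (76 mm by 85 mm) begins 54 mm behind the grasp point. The pads swing forward as they close: fully open they stand 13 mm farther back than shut.
Start: joints at [-1.512, 0.527, 1.433, -0, 1.181, -0.178], TCP at [147.253, -607.382, 250.31] pointing down, gripper open.
Joint ranges: [-3.08, 3.08], [-0.75, 2.2], [0.22, 2.44], [-1.43, 4.57], [0, 2.65], [-2.85, 2.85]. Speed limits (rad/s): [2.79, 2.79, 3.14, 3.14, 3.14, 3.14].

## Interface

Orientations are given as a 3x3 rotation matrix whose columns are the frame's x, y, z axes.
In Python, from workcell import * gives the robot as it stands. The module is installed in compiled form; this text tells all that it offers.
- The arm moves only by the tool move_arm, never from a script. Its argument "targets" is a list of rows, each a list of 4 numbers: the shift along the tool's x, y, z in units of 0.03 m (1.0 is 0.03 m), then the turn about the tool's z in units of 0.1 rad (1.0 is 0.1 rad). A call has 1 to 12 rows; each row shifts and turns the commanded pose from where the row before left it, along the tool's axes as they then stand; what a row does not reach is not made up. A row lasts 1/12 s, in which the tool goes at most 41.7 mm and 7.16 degrees, less where a joint would pass 70% of its speed; a pose out of reach is approached as far as the arm can. A call with a number of a shift or a turn outside -1 to 1 is refused whole. A call with a gripper value outside its range is refused whole. "gripper" is the closure, from -1 (fully open) to 1 (shut), so that 0 is half open, set as the call begins (left out, the last holds). The fingers move at their own pace and stop on an object; "squeeze" is the grip in N (left out, the last holds). Time passes only in rows, so rows that do not move let the fingers close. It gives the time, the measured TCP pose, the force and the opening at its end, in the units of the state.
- get_state(): the state, without advancing time (a new reading comes with each control period).
- camera(name): name is "scene" or "top"; returns the picture (420x560x3 uint8, red, green, blue); there is no depth.
- get_calibration(name): a dict with "fx", "fy", "cx", "cy" (pixels), "R" (3x3) and "t" (3): a world point X has camera coordinates R X + t. Camera axes: x right, y down, z forward; pixel columns grow to the right and rows downward; lengths in mm; the calibration is good to about 2 mm. A picture is of the moment at which its call begins. get_calibration takes no time and is no camera call.
- hand_in(): hands the job in, once; it reports no verdict.
Trained networks look in the newest picture that a camera, given by its name, has taken for a name from the list of things; names that differ only in an ending like _2 or _b are one class to them, and where a whole thing is asked for, a point or a joint stands for the part that bears it (a point fixed in the world has none). Each returns a list of dicts, best first, with "confidence" (0 to 1); they miss things now and then, are a little off and sometimes report something else, mostly with a low value. They report only what shows in the picture. A call takes as long as a camera call.
- search_frame(camera, thing): "location" ([column, row] in pixels, amid what is visible of it).
- pinpoint(camera, thing): "location" ([column, row] in pixels: a listed point, or the origin of a listed thing).
The state is a dict: "clock": time; "joint_pos": joint angles; "qd": joint speeds; "joint_torque": joint torques, N m; "eef_pos": TCP position; "tcp_rot": TCP orientation; "wrist_force": force on the tool from outside, world axes, zero at the start; "torque": the same for the moment, N m; "width": finger opening in mm.
Only numpy, scipy, OpenCV 4.12 (cv2) and the standard library are available. Lean on these libraries where they do the work, as an engineer would, in place of code of your own. Each camera call takes 0.05 s, during which the arm holds its last target.

## Working session

There is one attempt and no reset: what is moved stays moved. The work goes in short steps, Python scripts to look and compute and a tool call to move; the robot and the scene stay as the last step left them, time stands still between calls to the robot, and variables do not carry over. Pictures are saved under pics/ and viewed, and the job is handed in when it is done.

Besides the shell and the picture viewer there is one more tool, called after "Call:" as name(argument=value, ...) on one line, values as JSON. move_arm: Moves the arm, as the interface text tells. Shifts and turns lie within -1 to 1; 1 stands for 0.03 m of shift or 0.1 rad of turn. Its arguments: {"type":"object","properties":{"targets":{"type":"array","items":{"type":"array","items":{"type":"number","minimum":-1,"maximum":1}}},"gripper":{"type":"number"},"squeeze":{"type":"number"}},"required":["targets"]}

```bash
mkdir -p pics; cat > h.py <<'E'
from workcell import *
import numpy as np, cv2
def snap(cam,name):
    im=camera(cam); cv2.imwrite(f'pics/{name}.png',im[:,:,::-1]); return im
def ray(cam,px,z):
    c=get_calibration(cam);R=np.array(c['R']);t=np.array(c['t']).ravel()
    d=R.T@np.array([(px[0]-c['cx'])/c['fx'],(px[1]-c['cy'])/c['fy'],1.]);o=-R.T@t
    return (o+d*(z-o[2])/d[2]).round(1)
def proj(cam,X):
    c=get_calibration(cam);p=np.array(c['R'])@np.array(X,float)+np.array(c['t']).ravel()
    return [round(c['fx']*p[0]/p[2]+c['cx'],1),round(c['fy']*p[1]/p[2]+c['cy'],1)]
E
python3 - <<'E'
from h import *
s=get_state();print(s['clock'],s['eef_pos'],s['tcp_rot'],s['width'])
for cam in ['top','scene']:
    snap(cam,cam+'0')
    c=get_calibration(cam);R=np.array(c['R']);print(cam,-R.T@np.array(c['t']).ravel(),R[2])
    for th,z in [('catch_top',76),('drawer_front',40),('driver_mid',14)]+([('case',0)] if cam=='top' else []):
        for r in pinpoint(cam,th)[:2]: print(cam,th,r,ray(cam,r['location'],z))
print(get_state()['clock'])
E
```

```text
0.0 [ 147.22786549 -606.71953886  249.34690401] [[ 9.71868673e-01  2.35523403e-01 -9.17543843e-05]
 [ 2.35523050e-01 -9.71866380e-01  2.15240476e-03]
 [ 4.17768691e-04 -2.11346503e-03 -9.99997679e-01]] 85.59016239671763
top [ 462.14789061 -188.04371449 1399.21844792] [ 0.06200615  0.00661776 -0.99805383]
top catch_top {'location': [201.9, 161.9], 'confidence': 0.54} [699.2  52.   76. ]
top catch_top {'location': [414.6, 249.8], 'confidence': 0.51} [ 437.4 -566.3   76. ]
top drawer_front {'location': [178.8, 205.2], 'confidence': 0.77} [574.9 127.4  40. ]
top driver_mid {'location': [323.5, 261.7], 'confidence': 0.49} [ 402.1 -307.4   14. ]
top case {'location': [175.8, 184.1], 'confidence': 0.68} [644.  146.5   0. ]
scene [-442.20486331  638.9801579   875.83717415] [ 0.65858088 -0.52980041 -0.53439943]
scene catch_top {'location': [204.3, 210.0], 'confidence': 0.46} [686.7  53.8  76. ]
scene drawer_front {'location': [205.5, 244.4], 'confidence': 0.84} [560.5 125.2  40. ]
0.45
```

View pics/top0.png

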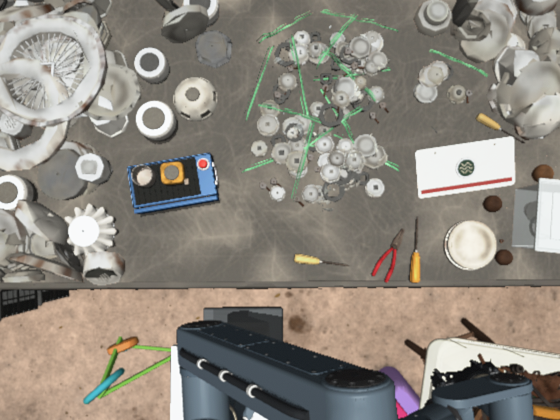

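View pics/scene0.png

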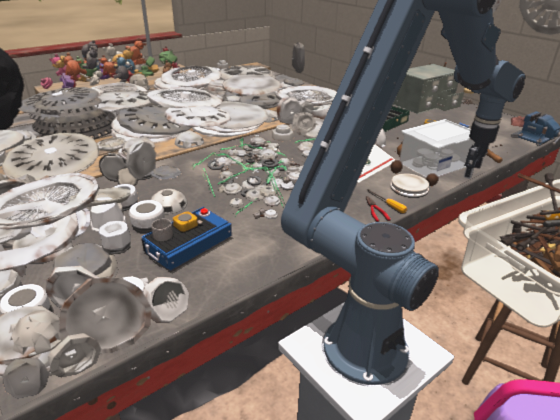

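The top picture shows the case near (173,182) with its red catch at about (203,164). The pale-yellow driver runs from about (295,258) at the handle to (349,265) at the tip. I'll zoom in to measure these more finely.

```bash
python3 - <<'E'
from h import *
im=cv2.imread('pics/top0.png')
a=cv2.resize(im[145:220,120:225],None,fx=7,fy=7,interpolation=cv2.INTER_CUBIC);cv2.imwrite('pics/z1.png',a)
b=cv2.resize(im[240:285,285:385],None,fx=8,fy=8,interpolation=cv2.INTER_CUBIC);cv2.imwrite('pics/z2.png',b)
s=cv2.imread('pics/scene0.png')
cv2.imwrite('pics/z3.png',cv2.resize(s[195:275,135:240],None,fx=7,fy=7,interpolation=cv2.INTER_CUBIC))
# red catch
for n,i in(('top',im),('scene',s)):
    I=i.astype(int);m=(I[...,2]>150)&(I[...,1]<90)&(I[...,0]<90)
    y,x=np.nonzero(m); k=(x>190)&(x<220)&(y>150)&(y<220)
    print(n,x[k].mean(),y[k].mean(),k.sum(),ray(n,(x[k].mean(),y[k].mean()),74))
I=im.astype(int);m=(I[...,2]-I[...,0]>35)&(I[...,2]>130)
y,x=np.nonzero(m);k=(x>285)&(x<385)&(y>245)&(y<280)&(x<330)
p=np.c_[x[k],y[k]];print(k.sum(),p.min(0),p.max(0),p.mean(0),ray('top',p.mean(0),18))
w=np.array([ray('top',q,14)[:2] for q in p]);print(w.mean(0),w.min(0),w.max(0))
E
```

```text
top 202.46666666666667 164.1 30 [693.1  50.6  74. ]
scene 203.75 210.32142857142858 28 [688.9  54.8  74. ]
214 [294 254] [319 264] [306.18691589 259.12616822] [ 410.3 -254.8   18. ]
[ 410.15514019 -254.94299065] [ 395.3 -293.8] [ 425.9 -217.9]
```

View pics/z1.png

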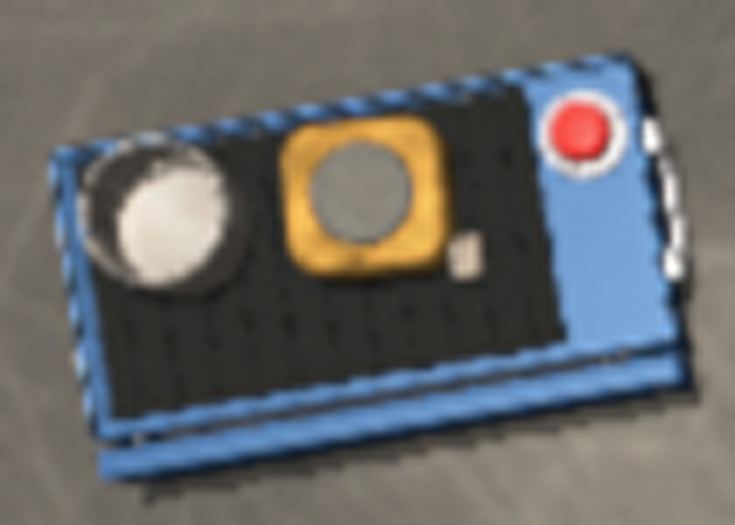

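View pics/z2.png

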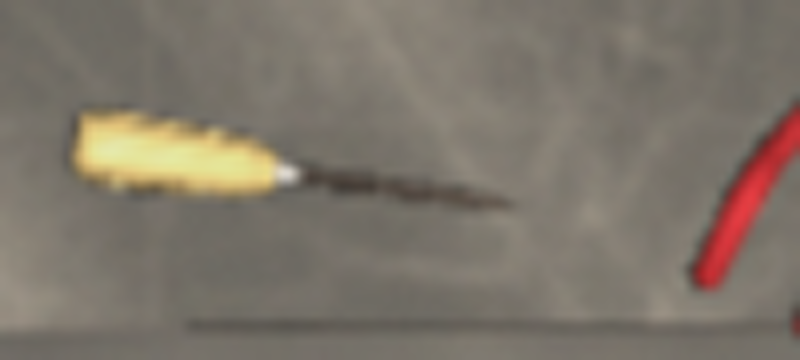

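View pics/z3.png

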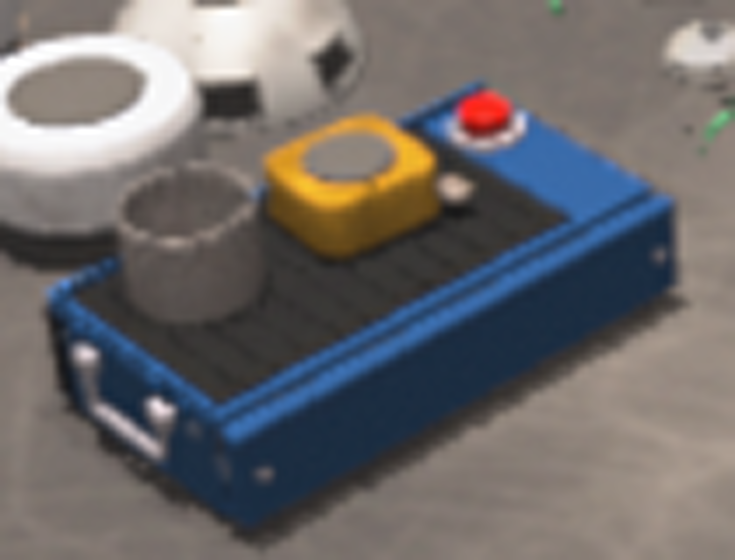

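```bash
python3 - <<'E'
from h import *
f=lambda u,v:((u+.5)/7-.5+120,(v+.5)/7-.5+145)
pts={'fasc L':(100,478,58),'fasc R':(688,386,58),'back L':(55,150,60),'back R':(632,58,60),'shellF L':(100,435,60),'shellF R':(678,345,60),'catch':(580,130,76)}
W={}
for k,(u,v,z) in pts.items(): W[k]=ray('top',f(u,v),z); print(k,W[k])
for a,b in(('fasc L','fasc R'),('back L','back R'),('shellF L','shellF R')):
    d=W[a]-W[b];print(np.linalg.norm(d),np.arctan2(-d[0],d[1]))
g=lambda u,v:((u+.5)/7-.5+135,(v+.5)/7-.5+195)
print('scene', ray('scene',g(240,440),58),ray('scene',g(672,203),58),ray('scene',g(486,108),76))
h=lambda u,v:((u+.5)/8-.5+285,(v+.5)/8-.5+240)
H=ray('top',h(75,148),14);T=ray('top',h(515,206),14);print(H,T,np.linalg.norm(H-T),(H+T)/2,np.arctan2(*(H-T)[:2]))
N=ray('top',h(278,173),14);print(N)
E
```

```text
fasc L [551.6 256.6  58. ]
fasc R [588.9   7.4  58. ]
back L [691.5 277.   60. ]
back R [729.1  31.2  60. ]
shellF L [569.7 256.1  60. ]
shellF R [606.2  11.3  60. ]
catch [695.5  50.4  76. ]
251.9760504492441 0.1485759697160096
248.6592045350423 0.15179321657604725
247.50614133794744 0.1480109147722765
scene [547.6 254.1  58. ] [588.8  13.2  58. ] [687.3  54.6  76. ]
[ 413.6 -217.8   14. ] [ 390.7 -384.3   14. ] 168.0674269452591 [ 402.15 -301.05   14.  ] 0.13668000331659985
[ 403.7 -294.7   14. ]
```

Call:
move_arm(targets=[[0,0,0,-1],[0,0,0,-1],[0,0,0,-1],[0,0,0,-1],[0,0,0,-1],[0,0,0,-1],[0,0,0,-1],[0,0,0,-1],[0,0,0,-1],[0,0,0,-1],[0,0,0,-1],[0,0,0,-1]], gripper=1)

```text
clock: 1.45
eef_pos: [147.3, -607.4, 250.3]
tcp_rot: [[0.128, 0.992, -0.0], [0.992, -0.128, 0.0], [0.0, -0.0, -1.0]]
wrist_force: [0.1, -0.5, 0.1]
width: 0.1
```

Call:
move_arm(targets=[[0,0,0,-1],[0,0,0,-1],[0,0,0,-0.8],[0,0,0,0]])

```text
clock: 1.78
eef_pos: [147.3, -607.4, 250.3]
tcp_rot: [[-0.148, 0.989, 0.0], [0.989, 0.148, -0.0], [-0.0, 0.0, -1.0]]
wrist_force: [-0.5, -0.2, 0.0]
width: 0.1
```

```bash
cat >> h.py <<'E'
def to(x,y,z,ang=None):
    s=get_state();R=np.array(s['tcp_rot']);d=R.T@(np.array([x,y,z])-s['eef_pos'])/30
    a=np.arctan2(R[1,1],R[0,1])
    print('clock',s['clock'],'pos',np.round(s['eef_pos'],1),'yang',round(a,4),'F',np.round(s['wrist_force'],1),'w',round(s['width'],1),'units',np.round(d,2),'turn',None if ang is None else round(-(ang-a)*10,2))
E
python3 -c "
from h import *
to(693,51.5,130,.149)"
```

```text
clock 1.7833 pos [ 147.3 -607.4  250.3] yang 0.1483 F [-0.5 -0.2  0. ] w 0.1 units [19.03 21.24  4.01] turn -0.01
```

Call:
move_arm(targets=[[0.79,0.88,0,0],[0.79,0.88,0,0],[0.79,0.88,0,0],[0.79,0.88,0,0],[0.79,0.88,0,0],[0.79,0.88,0,0],[0.79,0.88,0,0],[0.79,0.88,0,0],[0.79,0.88,0,0],[0.79,0.88,0,0],[0.79,0.88,0,0],[0.79,0.88,0,0]])

```text
clock: 2.78
eef_pos: [419.9, -278.3, 250.6]
tcp_rot: [[-0.144, 0.99, 0.0], [0.99, 0.144, -0.0], [-0.001, 0.0, -1.0]]
wrist_force: [0.7, 0.7, -0.0]
width: -0.1
```

Call:
move_arm(targets=[[0.79,0.88,0,0],[0.79,0.88,0,0],[0.79,0.88,0,0],[0.79,0.88,0,0],[0.79,0.88,0,0],[0.79,0.88,0,0],[0.79,0.88,0,0],[0.79,0.88,0,0],[0.79,0.88,0,0],[0.79,0.88,0,0],[0.79,0.88,0,0],[0,0,0,0]])

```text
clock: 3.78
eef_pos: [671.7, 26.1, 250.3]
tcp_rot: [[-0.149, 0.989, 0.005], [0.989, 0.149, 0.002], [0.002, 0.005, -1.0]]
wrist_force: [1.1, -0.6, 1.0]
width: 0.2
```

```bash
python3 -c "
from h import *
to(693,51.5,110,.149)"
```

```text
clock 3.7833 pos [671.7  26.1 250.3] yang 0.1498 F [ 1.1 -0.6  1. ] w 0.2 units [0.72 0.8  4.68] turn 0.01
```

Call:
move_arm(targets=[[0.72,0.82,0.8,0],[0,0,1,0],[0,0,1,0],[0,0,1,0],[0,0,0.8,0],[0,0,0,0],[0,0,0,0]])

```text
clock: 4.37
eef_pos: [688.1, 45.5, 110.9]
tcp_rot: [[-0.145, 0.989, -0.004], [0.989, 0.145, 0.0], [0.001, -0.004, -1.0]]
wrist_force: [-0.1, 0.2, 0.2]
width: -0.0
```

```bash
python3 - <<'E'
from h import *
to(693,51.5,86,.149)
im=camera('scene');cv2.imwrite('pics/s2.png',cv2.resize(im[150:260,135:260,::-1],None,fx=5,fy=5,interpolation=cv2.INTER_CUBIC))
im=camera('top');cv2.imwrite('pics/t2.png',cv2.resize(im[130:230,120:240,::-1],None,fx=5,fy=5,interpolation=cv2.INTER_CUBIC))
E
```

```text
clock 4.3667 pos [688.1  45.5 110.9] yang 0.1456 F [-0.1  0.2  0.2] w -0.0 units [0.17 0.19 0.83] turn -0.03
```

View pics/s2.png

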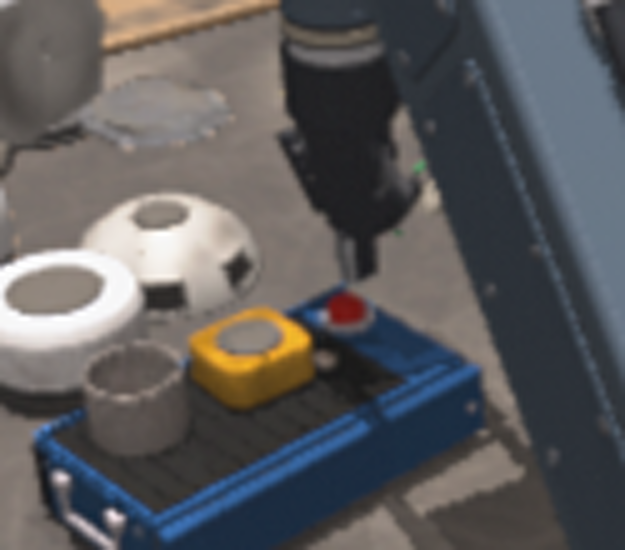

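View pics/t2.png

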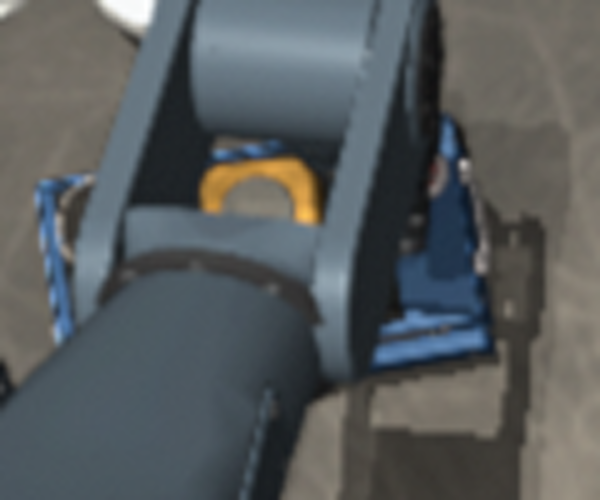

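The scene picture shows the shut fingertips just above and slightly right of the red catch, with the tape and tin undisturbed. I'll correct by the computed offset and press.

Call:
move_arm(targets=[[0.17,0.19,0,0],[0,0,0.3,0],[0,0,0.3,0],[0,0,0.2,0],[0,0,0.12,0],[0,0,0,0],[0,0,0,0]])

```text
clock: 5.05
eef_pos: [694.5, 51.7, 84.9]
tcp_rot: [[-0.146, 0.989, 0.001], [0.989, 0.146, 0.0], [0.0, 0.001, -1.0]]
wrist_force: [0.6, 2.3, 2.6]
width: 0.1
```

```bash
python3 - <<'E'
from h import *
to(693,51.5,84,.149)
im=camera('scene');cv2.imwrite('pics/s3.png',cv2.resize(im[150:280,135:260,::-1],None,fx=4,fy=4,interpolation=cv2.INTER_CUBIC))
E
```

```text
clock 5.05 pos [694.5  51.7  84.9] yang 0.1468 F [0.6 2.3 2.6] w 0.1 units [ 0.   -0.05  0.03] turn -0.02
```

View pics/s3.png

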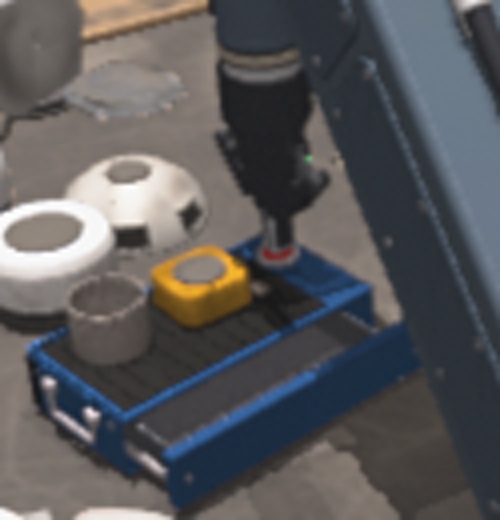

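The catch is down and the drawer has sprung out. I'll lift and move to the screwdriver.

Call:
move_arm(targets=[[0,0,-1,0],[0,0,-1,0],[0,0,-1,0],[0,0,-1,0],[-0.75,-0.92,0,0],[-0.75,-0.92,0,0],[-0.75,-0.92,0,0],[-0.75,-0.92,0,0],[-0.75,-0.92,0,0],[-0.75,-0.92,0,0],[-0.75,-0.92,0,0],[-0.75,-0.92,0,0]], gripper=-1, squeeze=40)

```text
clock: 6.1
eef_pos: [499.8, -159.4, 204.5]
tcp_rot: [[-0.147, 0.989, -0.002], [0.989, 0.147, 0.001], [0.001, -0.002, -1.0]]
wrist_force: [-0.1, 0.1, 0.5]
width: 85.5
```

Call:
move_arm(targets=[[-0.75,-0.92,0,0],[-0.75,-0.92,0,0],[-0.75,-0.92,0,0],[-0.75,-0.92,0,0],[0,0,0,1],[0,0,0,1],[0,0,0,0.84],[0,0,0,0],[0,0,0,0]])

```text
clock: 6.85
eef_pos: [405.4, -263.6, 204.5]
tcp_rot: [[0.135, 0.991, -0.001], [0.991, -0.135, 0.001], [0.001, -0.001, -1.0]]
wrist_force: [0.5, -0.0, 0.3]
width: 85.5
```

```bash
python3 - <<'E'
from h import *
to(407.6,-261.4,100,-.137)
im=snap('top','t4');snap('scene','s4')
for th,z in [('drawer_in',14),('drawer_front',40),('driver_mid',14)]:
  for r in pinpoint('top',th)[:2]: print(th,r,ray('top',r['location'],z))
cv2.imwrite('pics/z4.png',cv2.resize(im[140:280,115:265,::-1],None,fx=4,fy=4,interpolation=cv2.INTER_CUBIC))
E
```

```text
clock 6.85 pos [ 405.4 -263.6  204.5] yang -0.135 F [ 0.5 -0.   0.3] w 85.5 units [0.08 0.07 3.48] turn 0.02
drawer_in {'location': [178.3, 213.7], 'confidence': 0.9} [551.  134.8  14. ]
drawer_front {'location': [181.6, 236.7], 'confidence': 0.7} [480.3 118.3  40. ]
```

View pics/t4.png

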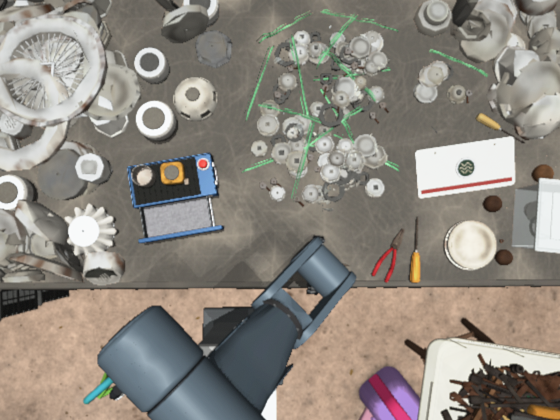

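View pics/z4.png

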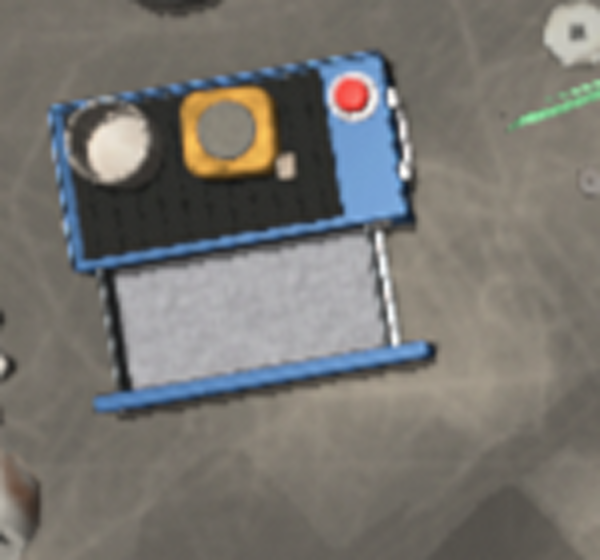

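View pics/s4.png

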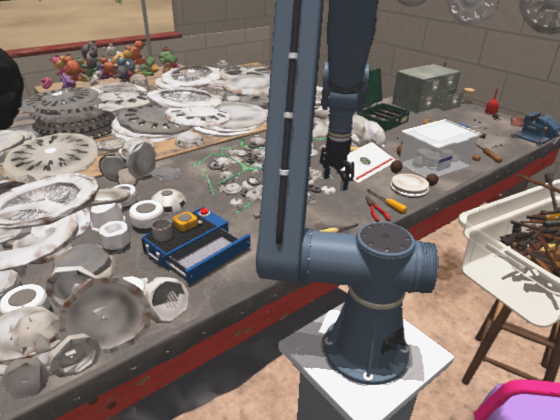

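The top picture shows the drawer fully out: tray around (178,213), fascia centre near (181,237), which matches my prediction. The driver is hidden under the arm. I'll descend on the handle.

Call:
move_arm(targets=[[0.08,0.07,0.5,0],[0,0,1,0],[0,0,1,0],[0,0,1,0],[0,0,1,0],[0,0,0.7,0],[0,0,0.5,0],[0,0,0.2,0],[0,0,0,0],[0,0,0,0]])

```text
clock: 7.93
eef_pos: [408.7, -262.0, 27.9]
tcp_rot: [[0.136, 0.991, 0.0], [0.991, -0.136, -0.0], [-0.0, 0.0, -1.0]]
wrist_force: [0.1, -0.4, -0.6]
width: 85.5
```

```bash
python3 - <<'E'
from h import *
to(407.6,-261.4,26,-.137)
im=snap('scene','s5')
cv2.imwrite('pics/z5.png',cv2.resize(im[150:270,290:430,::-1],None,fx=5,fy=5,interpolation=cv2.INTER_CUBIC))
E
```

```text
clock 7.9333 pos [ 408.7 -262.    27.9] yang -0.1365 F [ 0.1 -0.4 -0.6] w 85.5 units [ 0.01 -0.04  0.06] turn 0.01
```

View pics/z5.png

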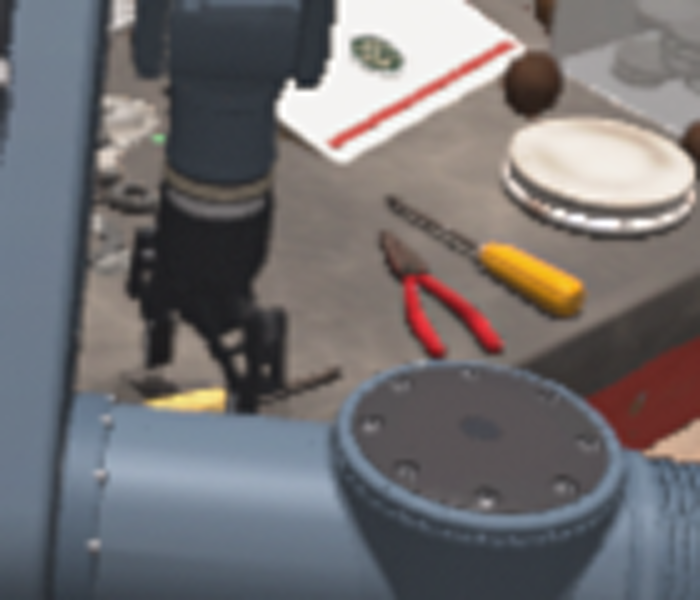

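The zoomed scene picture shows the fingers straddling the handle, yellow at (185,400) and the shaft tip at (338,375). Closing now.

Call:
move_arm(targets=[[0,0,0,0],[0,0,0,0],[0,0,0,0],[0,0,0,0],[0,0,0,0],[0,0,0,0],[0,0,0,0],[0,0,0,0]], gripper=1, squeeze=40)

```text
clock: 8.65
eef_pos: [408.6, -262.0, 28.4]
tcp_rot: [[0.136, 0.991, 0.001], [0.991, -0.136, -0.001], [-0.001, 0.001, -1.0]]
wrist_force: [-0.6, 0.1, 5.9]
width: 23.2
```

Call:
move_arm(targets=[[0,0,-0.5,0],[0,0,-0.5,0],[0,0,-1,0],[0,0,-1,0],[0,0,-1,0],[0,0,0,0],[0,0,0,0]])

```text
clock: 9.23
eef_pos: [409.1, -262.5, 149.2]
tcp_rot: [[0.136, 0.991, 0.003], [0.991, -0.136, -0.003], [-0.003, 0.003, -1.0]]
wrist_force: [-0.4, -0.2, -1.0]
width: 22.9
```

```bash
python3 - <<'E'
from h import *
to(407.6,-261.4,26,-.137)
im=snap('scene','s6')
cv2.imwrite('pics/z6.png',cv2.resize(im[120:270,290:430,::-1],None,fx=4,fy=4,interpolation=cv2.INTER_CUBIC))
im=snap('top','t6')
cv2.imwrite('pics/z6t.png',cv2.resize(im[220:300,270:370,::-1],None,fx=5,fy=5,interpolation=cv2.INTER_CUBIC))
E
```

```text
clock 9.2333 pos [ 409.1 -262.5  149.2] yang -0.1369 F [-0.4 -0.2 -1. ] w 22.9 units [ 0.04 -0.07  4.11] turn 0.0
```

View pics/z6.png

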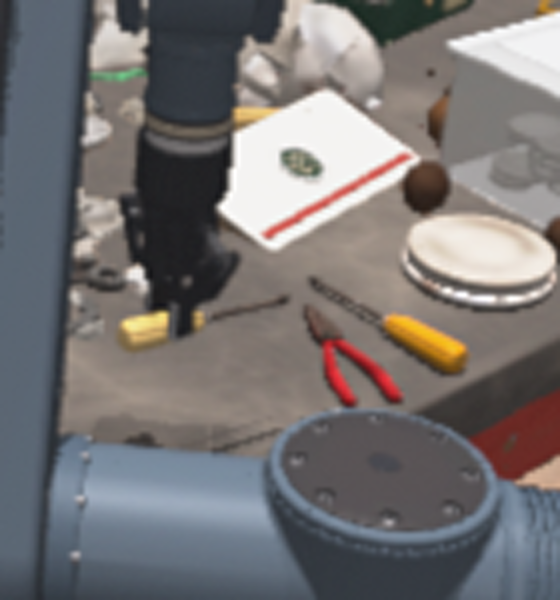

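View pics/z6t.png

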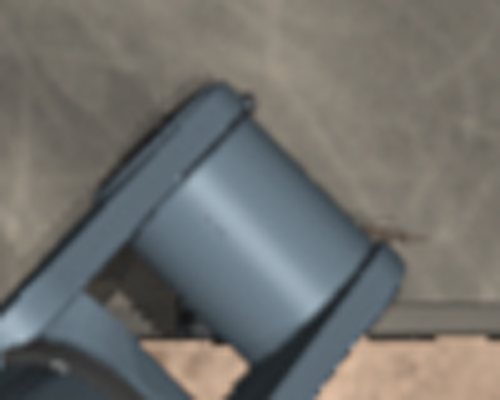

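```bash
python3 - <<'E'
from h import *
g=lambda u,v:((u+.5)/4-.5+290,(v+.5)/4-.5+120)
print('tip',g(288,299),'end',g(121,332))
for z in (115,125,135,145):
  for L in (-130,-120): print(z,L,proj('scene',[409.1+.136*L,-262.5+.991*L,z]))
  for L in (40,50): print(z,L,proj('scene',[409.1+.136*L,-262.5+.991*L,z]))
E
```

```text
tip (361.625, 194.375) end (319.875, 202.625)
115 -130 [np.float64(361.8), np.float64(196.2)]
115 -120 [np.float64(359.5), np.float64(196.9)]
115 40 [np.float64(320.7), np.float64(208.9)]
115 50 [np.float64(318.2), np.float64(209.7)]
125 -130 [np.float64(362.1), np.float64(193.6)]
125 -120 [np.float64(359.8), np.float64(194.4)]
125 40 [np.float64(321.0), np.float64(206.3)]
125 50 [np.float64(318.4), np.float64(207.1)]
135 -130 [np.float64(362.5), np.float64(191.1)]
135 -120 [np.float64(360.2), np.float64(191.8)]
135 40 [np.float64(321.2), np.float64(203.7)]
135 50 [np.float64(318.6), np.float64(204.5)]
145 -130 [np.float64(362.8), np.float64(188.5)]
145 -120 [np.float64(360.5), np.float64(189.2)]
145 40 [np.float64(321.4), np.float64(201.0)]
145 50 [np.float64(318.8), np.float64(201.8)]
```

The driver is held at about 5° tip-down, with its middle about 42 mm from the grasp towards the tip. I'll carry it to the drawer.

Call:
move_arm(targets=[[0,0,0,-1],[0,0,0,-1],[0,0,0,-0.86],[0.68,0.31,0,0],[0.68,0.31,0,0],[0.68,0.31,0,0],[0.68,0.31,0,0],[0.68,0.31,0,0],[0.68,0.31,0,0],[0.68,0.31,0,0],[0.68,0.31,0,0],[0.68,0.31,0,0]])

```text
clock: 10.33
eef_pos: [462.9, -66.4, 145.9]
tcp_rot: [[-0.148, 0.989, -0.004], [0.989, 0.148, 0.002], [0.002, -0.004, -1.0]]
wrist_force: [0.1, -0.8, -0.5]
width: 23.4
```

Call:
move_arm(targets=[[0.68,0.31,0,0],[0.68,0.31,0,0],[0.68,0.31,0,0],[0.68,0.31,0,0],[0.68,0.31,0,0],[0.68,0.31,0,0],[0.68,0.31,0,0],[0.68,0.31,0,0],[0.68,0.31,0,0],[0.68,0.31,0,0],[0,0,0,0],[0,0,0,0]])

```text
clock: 11.33
eef_pos: [524.5, 148.4, 145.7]
tcp_rot: [[-0.151, 0.989, -0.004], [0.989, 0.151, -0.001], [0.0, -0.004, -1.0]]
wrist_force: [1.1, -1.0, -1.4]
width: 23.4
```

```bash
python3 - <<'E'
from h import *
to(532.8,168.8,70,.149)
im=snap('scene','s7')
cv2.imwrite('pics/z7.png',cv2.resize(im[150:290,135:275,::-1],None,fx=4,fy=4,interpolation=cv2.INTER_CUBIC))
im=snap('top','t7')
cv2.imwrite('pics/z7t.png',cv2.resize(im[140:260,115:265,::-1],None,fx=4,fy=4,interpolation=cv2.INTER_CUBIC))
E
```

```text
clock 11.3333 pos [524.5 148.4 145.7] yang 0.1514 F [ 1.1 -1.  -1.4] w 23.4 units [0.63 0.39 2.52] turn 0.02
```

View pics/z7.png

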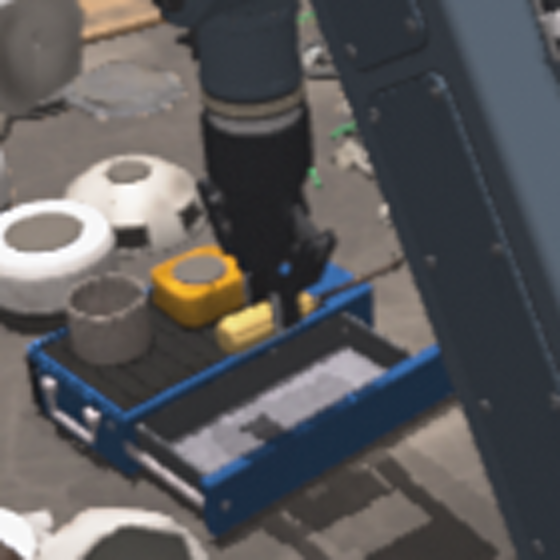

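View pics/z7t.png

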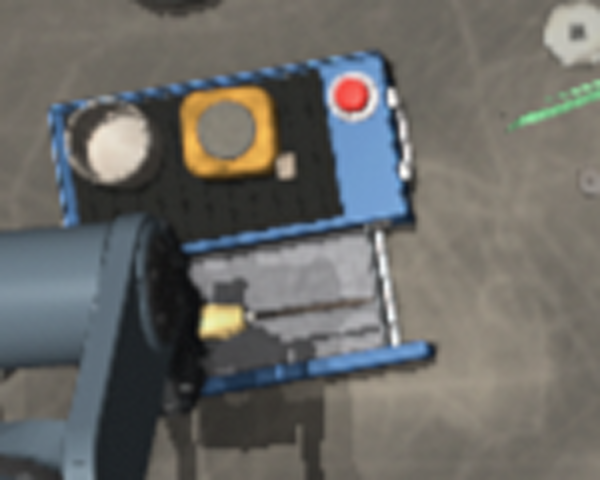

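The pictures show the driver held over the open tray, tip near the tray's right wall and still to be shifted left. I'll shift and lower to just over the walls.

Call:
move_arm(targets=[[0.63,0.4,0,0],[0,0,1,0],[0,0,1,0],[0,0,0.4,0],[0,0,0,0],[0,0,0,0]])

```text
clock: 11.93
eef_pos: [533.9, 167.0, 74.8]
tcp_rot: [[-0.147, 0.989, -0.003], [0.989, 0.147, -0.0], [0.0, -0.003, -1.0]]
wrist_force: [0.3, 0.3, -0.1]
width: 23.2
```

```bash
python3 - <<'E'
from h import *
to(532.8,168.8,44,.149)
im=snap('scene','s8')
cv2.imwrite('pics/z8.png',cv2.resize(im[150:290,135:275,::-1],None,fx=4,fy=4,interpolation=cv2.INTER_CUBIC))
im=snap('top','t8')
cv2.imwrite('pics/z8t.png',cv2.resize(im[140:260,115:265,::-1],None,fx=4,fy=4,interpolation=cv2.INTER_CUBIC))
E
```

```text
clock 11.9333 pos [533.9 167.   74.8] yang 0.1475 F [ 0.3  0.3 -0.1] w 23.2 units [ 0.06 -0.02  1.03] turn -0.02
```

View pics/z8.png

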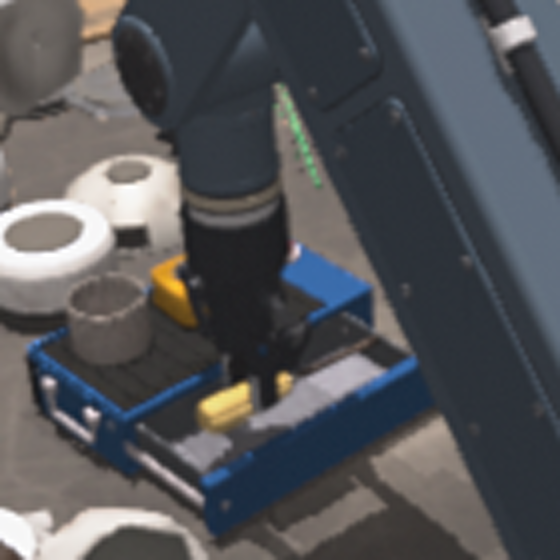

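View pics/z8t.png

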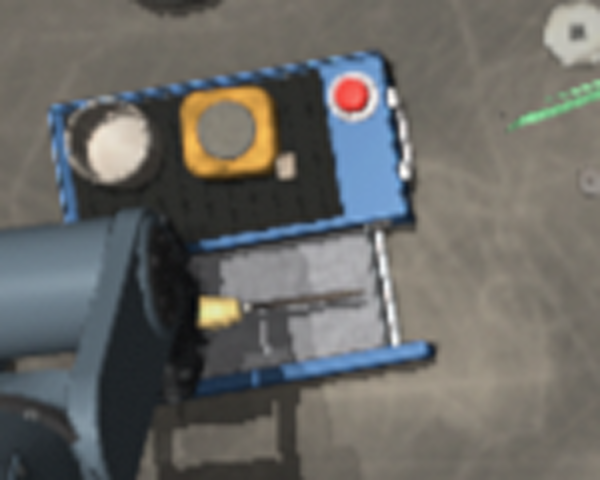

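The driver now sits parallel to the fascia. Its tip is at zoom (363,294), about 15 mm inside the right wall, which is well placed. Lowering.

Call:
move_arm(targets=[[0.05,0,0.4,0],[0,0,0.35,0],[0,0,0.2,0],[0,0,0.1,0],[0,0,0,0],[0,0,0,0]])

```text
clock: 12.53
eef_pos: [534.4, 169.7, 43.9]
tcp_rot: [[-0.149, 0.989, -0.001], [0.989, 0.149, -0.0], [0.0, -0.001, -1.0]]
wrist_force: [-0.2, 0.2, -0.2]
width: 23.1
```

```bash
python3 - <<'E'
from h import *
to(532.8,168.8,43,.149)
E
```

```text
clock 12.5333 pos [534.4 169.7  43.9] yang 0.1491 F [-0.2  0.2 -0.2] w 23.1 units [-0.02 -0.06  0.03] turn 0.0
```

Call:
move_arm(targets=[[0,0,0.05,0],[0,0,0.03,0],[0,0,0,0]])

```text
clock: 12.78
eef_pos: [534.8, 169.7, 42.4]
tcp_rot: [[-0.149, 0.989, 0.001], [0.989, 0.149, 0.0], [0.0, 0.001, -1.0]]
wrist_force: [0.1, 1.2, 1.5]
width: 22.9
```

Call:
move_arm(targets=[[0,0,0,0],[0,0,0,0],[0,0,0,0],[0,0,0,0],[0,0,0,0]], gripper=-0.05)

```text
clock: 13.2
eef_pos: [534.5, 169.6, 41.8]
tcp_rot: [[-0.148, 0.989, -0.0], [0.989, 0.148, 0.0], [0.0, -0.0, -1.0]]
wrist_force: [0.6, -0.2, 0.1]
width: 44.7
```

Call:
move_arm(targets=[[0,0,-0.3,0],[0,0,-0.6,0],[0,0,-1,0],[0,0,-1,0],[0,0,-1,0],[0,0,-1,0]])

```text
clock: 13.7
eef_pos: [534.1, 169.6, 190.8]
tcp_rot: [[-0.148, 0.989, -0.0], [0.989, 0.148, -0.0], [0.0, -0.0, -1.0]]
wrist_force: [0.2, 0.5, -0.2]
width: 44.6
```

Call:
move_arm(targets=[[0,-1,0,0],[0,-1,0,0],[0,-1,0,0],[0,-1,0,0],[0,0,0,0]], gripper=1)

```text
clock: 14.12
eef_pos: [407.2, 151.2, 188.6]
tcp_rot: [[-0.149, 0.989, -0.011], [0.989, 0.149, -0.001], [0.001, -0.011, -1.0]]
wrist_force: [-1.0, 0.1, 0.3]
width: 0.2
```

```bash
python3 - <<'E'
from h import *
to(450,114,50,.149)
im=snap('scene','s9')
cv2.imwrite('pics/z9.png',cv2.resize(im[150:290,135:275,::-1],None,fx=4,fy=4,interpolation=cv2.INTER_CUBIC))
im=snap('top','t9')
for r in pinpoint('top','driver_mid')[:2]+pinpoint('top','drawer_in')[:1]: print(r,ray('top',r['location'],28))
cv2.imwrite('pics/z9t.png',cv2.resize(im[140:260,115:265,::-1],None,fx=4,fy=4,interpolation=cv2.INTER_CUBIC))
E
```

```text
clock 14.1167 pos [407.2 151.2 188.6] yang 0.1497 F [-1.   0.1  0.3] w 0.2 units [-1.44  1.27  4.61] turn 0.01
{'location': [177.5, 216.4], 'confidence': 0.58} [541.9 133.9  28. ]
```

View pics/z9.png

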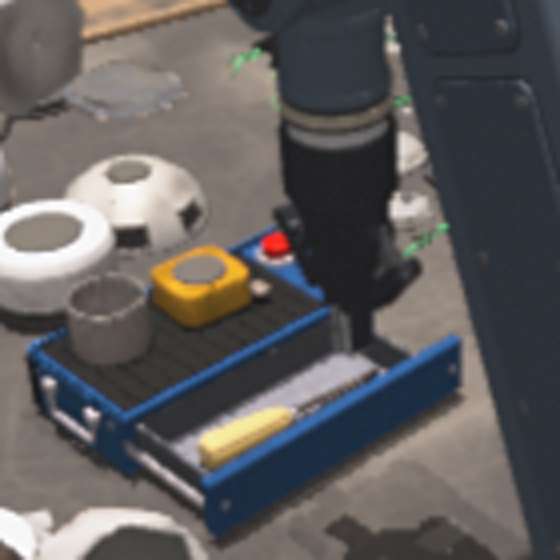

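View pics/z9t.png

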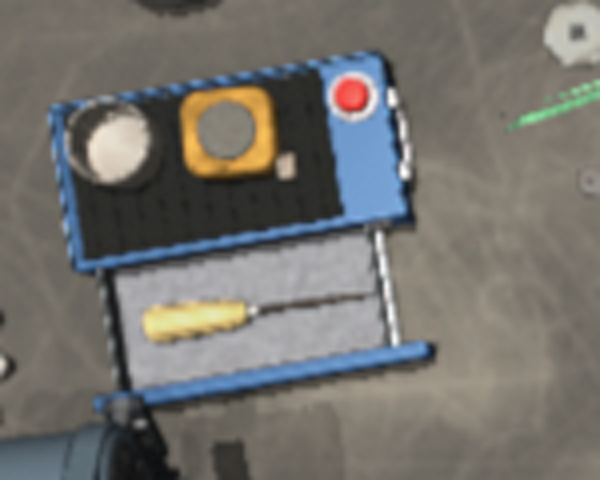

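The driver lies flat in the tray, zoom (143,323) to (372,293), middle near the tray centre. The tin and tape are unmoved. Next I'll come down in front of the fascia with the fingers shut.

Call:
move_arm(targets=[[-0.72,0,0,0],[-0.72,0,0,0],[0,0,1,0],[0,0,1,0],[0,0,1,0],[0,0,1,0],[0,0,0.5,0],[0,0,0,0],[0,0,0,0]])

```text
clock: 15.07
eef_pos: [423.3, 109.0, 53.0]
tcp_rot: [[-0.148, 0.989, -0.001], [0.989, 0.148, 0.0], [0.0, -0.001, -1.0]]
wrist_force: [-0.3, 0.4, 0.9]
width: -0.1
```

```bash
python3 - <<'E'
from h import *
to(466.5,116.5,52,.149)
E
```

```text
clock 15.0667 pos [423.3 109.   53. ] yang 0.1488 F [-0.3  0.4  0.9] w -0.1 units [0.03 1.46 0.03] turn -0.0
```

Call:
move_arm(targets=[[0,0.5,0,0],[0,0.5,0,0],[0,0.2,0,0],[0,0.15,0,0],[0,0.15,0,0],[0,0.2,0,0],[0,0.25,0,0],[0,0.25,0,0],[0,0.25,0,0],[0,0.25,0,0],[0,0.25,0,0],[0,0.25,0,0]])

```text
clock: 16.07
eef_pos: [516.8, 123.8, 53.6]
tcp_rot: [[-0.148, 0.989, -0.002], [0.989, 0.148, 0.0], [0.001, -0.002, -1.0]]
wrist_force: [-4.6, 1.3, 2.0]
width: -0.1
```

Call:
move_arm(targets=[[0,0.25,0,0],[0,0.25,0,0],[0,0.25,0,0],[0,0.2,0,0],[0,0.15,0,0],[0,0,0,0],[0,0,0,0]])

```text
clock: 16.65
eef_pos: [548.4, 128.9, 53.5]
tcp_rot: [[-0.149, 0.989, -0.004], [0.989, 0.149, 0.001], [0.001, -0.004, -1.0]]
wrist_force: [-5.7, 1.6, 3.6]
width: 0.1
```

```bash
python3 - <<'E'
from h import *
to(559.5,130.5,52,.149)
im=snap('scene','s10')
cv2.imwrite('pics/z10.png',cv2.resize(im[150:290,135:275,::-1],None,fx=4,fy=4,interpolation=cv2.INTER_CUBIC))
E
```

```text
clock 16.65 pos [548.4 128.9  53.5] yang 0.1492 F [-5.7  1.6  3.6] w 0.1 units [-0.    0.37  0.05] turn 0.0
```

View pics/z10.png

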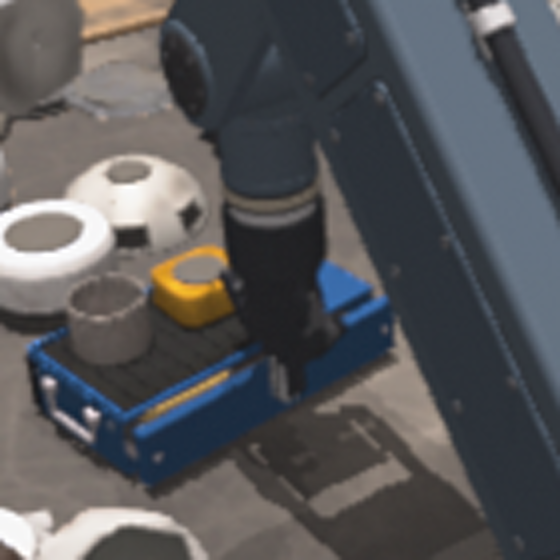

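The drawer is about 10–15 mm from shut, with the handle visible in the gap. Continuing gently.

Call:
move_arm(targets=[[0,0.15,0,0],[0,0.15,0,0],[0,0.1,0,0],[0,0.05,0,0],[0,0,0,0]])

```text
clock: 17.12
eef_pos: [562.6, 131.0, 53.3]
tcp_rot: [[-0.148, 0.989, -0.003], [0.989, 0.148, 0.001], [0.001, -0.002, -1.0]]
wrist_force: [-5.1, 2.7, 1.6]
width: 0.3
```

Call:
move_arm(targets=[[0,0.1,0,0],[0,0,0,0],[0,0,0,0]])

```text
clock: 17.37
eef_pos: [562.7, 131.0, 53.3]
tcp_rot: [[-0.149, 0.989, -0.009], [0.989, 0.149, -0.0], [0.001, -0.009, -1.0]]
wrist_force: [-9.4, 1.4, 6.2]
width: 0.1
```

```bash
python3 - <<'E'
from h import *
to(559.5,130.5,52,.149)
im=snap('scene','s11')
cv2.imwrite('pics/z11.png',cv2.resize(im[150:290,135:275,::-1],None,fx=4,fy=4,interpolation=cv2.INTER_CUBIC))
E
```

```text
clock 17.3667 pos [562.7 131.   53.3] yang 0.1495 F [-9.4  1.4  6.2] w 0.1 units [-0.   -0.11  0.04] turn 0.0
```

View pics/z11.png

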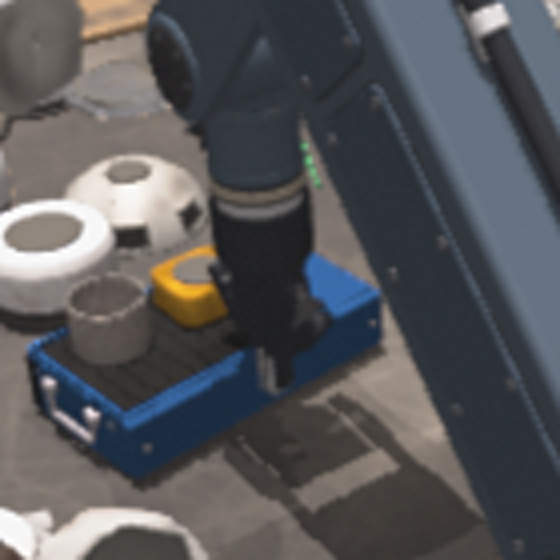

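It has stalled at the stop with the force rising. One more small nudge, then back off.

Call:
move_arm(targets=[[0,0.1,0,0],[0,0,0,0],[0,0,0,0],[0,0,0,0]])

```text
clock: 17.75
eef_pos: [562.8, 131.1, 53.3]
tcp_rot: [[-0.149, 0.989, -0.015], [0.989, 0.149, -0.001], [0.001, -0.015, -1.0]]
wrist_force: [-13.8, -0.2, 10.3]
width: 0.1
```

Call:
move_arm(targets=[[0,-0.3,0,0],[0,-0.5,0,0],[0,-1,0,0],[0,-1,0,0],[0,-1,0,0],[0,-1,0,0],[0,0,-1,0],[0,0,-1,0],[0,0,-1,0],[0,0,-1,0],[0,0,0,0]])

```text
clock: 18.67
eef_pos: [432.8, 109.8, 178.9]
tcp_rot: [[-0.149, 0.989, 0.017], [0.989, 0.149, -0.0], [-0.003, 0.016, -1.0]]
wrist_force: [0.7, 0.7, -0.1]
width: 0.0
```

```bash
python3 - <<'E'
from h import *
to(559.5,130.5,52,.149)
im=snap('scene','s12')
a=cv2.resize(im[150:290,135:275,::-1],None,fx=4,fy=4,interpolation=cv2.INTER_CUBIC)
im=snap('top','t12')
b=cv2.resize(im[140:260,115:265,::-1],None,fx=4,fy=4,interpolation=cv2.INTER_CUBIC);cv2.imwrite('pics/z12.png',a);cv2.imwrite('pics/z12t.png',b)
for r in pinpoint('top','drawer_front')[:1]: print(r,ray('top',r['location'],40))
for r in pinpoint('top','catch_top')[:2]: print(r,ray('top',r['location'],76))
A=cv2.imread('pics/t0.png') if 0 else cv2.imread('pics/top0.png')
d=cv2.absdiff(A,im[:,:,::-1]).max(2)[145:220,120:225]; print('changed px in case region',(d>40).sum(), np.argwhere(d>40)[:5])
E
```

```text
clock 18.6667 pos [432.8 109.8 178.9] yang 0.1491 F [ 0.7  0.7 -0.1] w 0.0 units [0.07 4.21 4.3 ] turn 0.0
{'location': [175.3, 204.7], 'confidence': 0.97} [576.5 138.   40. ]
{'location': [177.2, 205.2], 'confidence': 0.57} [571.9 123.8  76. ]
{'location': [199.6, 162.4], 'confidence': 0.4} [697.8  58.7  76. ]
changed px in case region 0 []
```

View pics/z12.png

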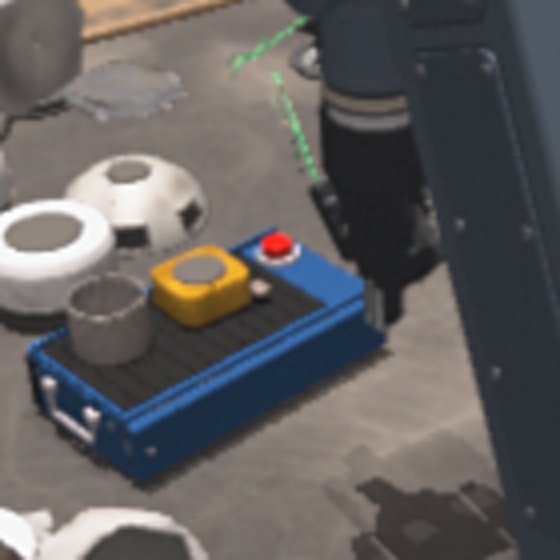

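View pics/z12t.png

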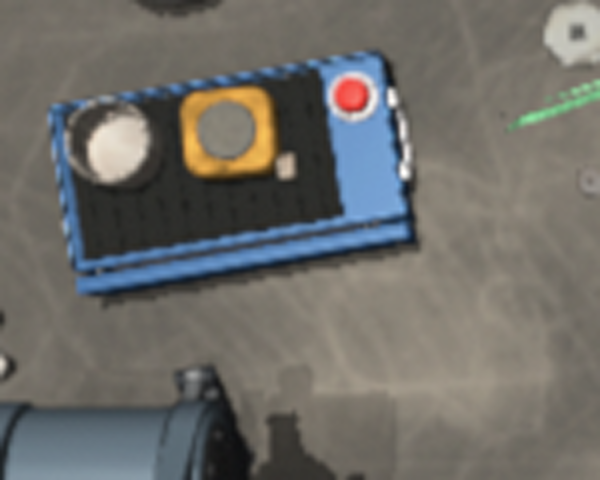

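The case looks exactly as at the start, with no changed pixels: fascia shut, catch up, arm clear. I'll let it settle briefly and hand in.

Call:
move_arm(targets=[[0,0,0,0],[0,0,0,0],[0,0,0,0],[0,0,0,0],[0,0,0,0],[0,0,0,0],[0,0,0,0],[0,0,0,0]])

```text
clock: 19.53
eef_pos: [426.7, 109.7, 173.8]
tcp_rot: [[-0.148, 0.989, 0.0], [0.989, 0.148, 0.0], [0.0, 0.0, -1.0]]
wrist_force: [-0.2, -0.2, -0.3]
width: 0.4
```

```bash
python3 - <<'E'
from h import *
im=snap('top','t13');A=cv2.imread('pics/top0.png')
d=cv2.absdiff(A,im[:,:,::-1]).max(2);print((d[145:220,120:225]>40).sum(),(d[220:285,368:425]>40).sum(),get_state()['clock'],get_state()['wrist_force'])
print(hand_in())
E
```

```text
0 0 19.5833 [-0.49480178  0.24756398 -1.01316777]
the job is handed in; nothing more can be done
None
```

I handed the job in at about 19.6 s. I pressed the catch and the drawer sprang out. I then laid the pale-yellow screwdriver in the tray, letting it go at floor level, and pushed the drawer to its stop with about 14 N before backing off.

- **Case:** the last top picture shows no changed pixels against the starting picture. The drawer stayed shut for more than a second, the catch is up, and the tin and tape have not moved.
- **Other tools:** there are no changed pixels round the pliers and the orange screwdriver either.
- **Robot:** the arm stood clear of everything, with a wrist force of about 1 N.
- **Screwdriver:** before shutting, the pictures showed it flat and near the tray's centre. Its final position inside the shut drawer cannot be seen. It was last visible through the gap as the drawer closed.
- **Disagreements:** the network found nothing for `driver_mid` in the tray. In the last look its first guess for `catch_top` landed on the fascia, and its `drawer_front` was about 6–8 mm off my edge measurement. I relied on the pictures instead.

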